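# Balance two rotor arms on the knife-edge rail and reject the bad one

### The arm

A 6-joint arm with a two-finger parallel gripper is mounted at the origin on the work surface. World frame = base frame: x ahead of the robot, y to its left, z up, the work surface at z = 0. Lengths are in m, angles in rad, forces in N, time in s.
With the tool pointing down it reaches from about 0.25 to 0.775 m from the base axis. Payload 4 kg.
Tool frame: the origin (TCP) lies on the centre line of the jaws, within the pads' length; the fingertips stand 17 mm ahead of it and the grasp point (between the pads) lies 2 mm behind it; z points along the fingers, y is the line along which they close (so a half turn about z gives the same grasp; the last joint's range is limited). The gripper opens to 94 mm and grips with 3 to 60 N. Pads are 16 mm wide; open, the fingers measure 119 mm over their backs; the gripper's body (75 mm by 177 mm) begins 78 mm behind the grasp point.
Start: joints at [1.064, 0.087, 1.371, -0, 1.684, -0.103], TCP at [0.216, 0.506, 0.223] pointing down, gripper open.
Joint ranges: [-3.1, 3.1], [-0.76, 2.03], [0.27, 2.55], [-1.08, 4.22], [0.17, 2.65], [-2.57, 2.57]. Speed limits (rad/s): [2.79, 2.79, 3.14, 3.14, 3.14, 3.14].

### API

Orientations are given as [roll, pitch, yaw] about the fixed x, y, z axes, in that order (R = Rz(yaw) Ry(pitch) Rx(roll)).
In Python, from bench import robot gives the robot as it stands.
- The arm moves only by the tool servo_tool, never from a script. Its argument "plan" is a list of rows, each a list of 7 numbers: the shift along the tool's x, y, z normalised to -1 to 1, where 1 is 0.1 m, then the turn, a rotation vector about the tool's x, y, z normalised to -1 to 1, where 1 is pi/2 rad, then the finger opening in mm, from 0 to 94. In form: [[x, y, z, ax, ay, az, gripper], ...]. A call has 1 to 12 rows; each row is the pose to reach, as a shift and turn from the pose commanded when the call began, along the tool's axes at that moment; what a row does not reach only later rows make up. A row lasts 1/12 s, in which the tool goes at most 41.7 mm and 7.16 degrees, less where a joint would pass 70% of its speed; a pose out of reach is approached as far as the arm can. A call with a number of a shift or a turn outside -1 to 1 is refused whole. A call with a gripper value outside its range is refused whole. The fingers move at their own pace and stop on an object; the grip force is fixed at half the most. Time passes only in rows, so rows that repeat a pose let the fingers close. It gives the time, the measured TCP pose, the force, the opening and the grip force at its end, in the units of the state.
- robot.get_obs(): the state, without advancing time (a new reading comes with each control period).
- robot.snapshot(name): name is "side" or "top" or "wrist"; returns the picture (400x640x3 uint8, red, green, blue); there is no depth.
- robot.camera_params(name): a dict with "camera_matrix" (3x3 intrinsics, pixels), "rvec" (rotation vector, rad) and "tvec" (3), from world to camera coordinates, as OpenCV has them; the wrist camera has in their place "tool_from_camera" (4x4, takes a point from camera to tool coordinates, whose origin is the TCP and whose axes are the flange's). Camera axes: x right, y down, z forward; pixel columns grow to the right and rows downward; lengths in m; the calibration is good to about 2 mm. A picture is of the moment at which its call begins: read the wrist's pose just before it. camera_params takes no time and is no camera call.
- robot.close_job(): hands the job in; it is judged then, once.
Trained networks look in the newest picture that a camera, given by its name, has taken for a name from the list of things; names that differ only in an ending like _2 or _b are one class to them, and where a whole thing is asked for, a point or a joint stands for the part that bears it (a point fixed in the world has none). Each returns a list of dicts, best first, with "conf" (0 to 1); they miss things now and then, are a little off and sometimes report something else, mostly with a low value. They report only what shows in the picture. A call takes as long as a camera call. They do not tell look-alikes from the thing itself.
- robot.find_in(thing, camera): "extent" ([centre column, centre row, width, height] in pixels, round what is visible of it).
The state is a dict: "time": time; "joint_positions": joint angles; "qvel": joint speeds; "joint_torque": joint torques, N m; "tool_pos": TCP position; "ee_rot": TCP orientation; "wrist_force": force on the tool from outside, world axes, zero at the start; "wrist_torque": the same for the moment, N m; "width": finger opening in m; "finger_force": force on a finger pad.
Only numpy, scipy, OpenCV 4.12 (cv2) and the standard library are available. Lean on these libraries where they do the work, as an engineer would, in place of code of your own. Each camera call takes 0.05 s, during which the arm holds its last target. There are 200 camera calls.

### The job

Set both rotor arms side by side across the knife-edge rail, each with its notch on the edge, and let go of them so that both rest there freely. One stays level, the other tips down at one end because a weight is off-centre: lay the one that tips in the black reject tray and leave the level one balanced on the rail.

Things in the scene. Friction and masses are not known exactly. Their poses are not given: they have to be found in the camera images.
- rotor_1: Rotor arm, 0.6 kg (sizes in mm). Origin: apex of V notch under its middle; x along the arm, y across, z up. Bar 196 x 20 x 12 (z 4 to 16). Grip block on its middle, 26 (x) x 16 (y), z 16 to 56: pinch across y at z 40. Legs at x +-88 end in round weights 34 wide, 28 high, undersides at z -58, on which it stands. Notch along y (44 long), 31 wide, 13 deep: self-centring within 10 mm.
- rotor_2: The other rotor arm, same shape, size and frame as rotor_1; looks do not tell which has the off-centre weight. The centre of mass lies some 20 mm below the notch apex, so when released on the edge the sound one stays near level (under 10 degrees) and the bad one soon settles about 20 degrees down at its heavy end, clear of the stand.
- rail: Fixed knife-edge rail (mm): steel blade 4 thick, 240 long along its y, on a base 100 (x) x 240 x 12. Origin: centre of the base's underside, on the bench, z up. Its rounded edge is at x 0, z 115, y -120 to 120. End posts 30 x 14 at y +-112 reach z 80. Arms go across it (arm x along rail x), one about y -65 and one about y 65; a resting arm's origin is at edge height within 1 mm.
- tray: Black open reject tray, fixed, 300 (x) x 160 (y) x 40 mm high, walls and floor 5 mm. Origin: centre of its underside, on the bench, z up. An arm fits with its length along the tray's long side (x), standing on its weights near the tray's centre, its origin then 63 mm above the bench.
Mind the look-alikes: they are no part of the job. What is shaped like the rotor_2 but green is not meant.

How it is judged:
By the outcome, as a careful person would: the job done as asked, in the order asked, and still so for the second after the job is handed in, with the robot touching nothing.
It also fails if it takes over 66 s, if anything falls off the work surface, if the arm or the gripper's body presses on something with over 40 N, if the wrist force passes 120 N, or if a joint passes its speed limit or range.

## Working session

There is one attempt and no reset: what is moved stays moved. The work goes in short steps, Python scripts to look and compute and a tool call to move; the robot and the scene stay as the last step left them, time stands still between calls to the robot, and variables do not carry over. Pictures are saved under pics/ and viewed, at most 10 in all, crops included, and the job is handed in when it is done.

Besides the shell and the picture viewer there is one more tool, called after "Request:" by a JSON object that holds its "api" and its "payload", one argument or row to a line. servo_tool: Moves the arm, as the interface text tells. Scaled input: -1 to 1 covers 0.1 m each way for a shift and pi/2 rad each way for a turn. Its arguments: {"type":"object","properties":{"plan":{"type":"array","items":{"type":"array","items":{"type":"number"}}}},"required":["plan"]}

```bash
mkdir -p pics; ls
python3 - <<'E'
from bench import robot
import cv2,numpy as np
o=robot.get_obs(); print(o['time'],o['tool_pos'],o['ee_rot'],o['width'])
for c in ("top","side"):
    im=robot.snapshot(c); cv2.imwrite(f"pics/{c}0.png",im[:,:,::-1])
    p=robot.camera_params(c); print(c,{k:np.round(v,4).tolist() for k,v in p.items()})
    for t in ("rotor_1","rail","tray"):
        print(t,[(round(d['conf'],2),np.round(d['extent']).tolist()) for d in robot.find_in(t,c)])
print(robot.camera_params("wrist"))
E
```

```text
pics
0.0 [0.21587792 0.50533162 0.22134709] [-3.13949628e+00 -1.49106580e-04  2.73776353e+00] 0.09390193162404697
top {'camera_matrix': [[364.3311, 0.0, 323.2441], [0.0, 364.3311, 203.7701], [0.0, 0.0, 1.0]], 'rvec': [2.1631, -2.0462, 0.2227], 'tvec': [-0.1101, 0.4435, 1.0085]}
rotor_1 [(0.85, [369.0, 208.0, 16.0, 71.0]), (0.76, [441.0, 286.0, 78.0, 23.0]), (0.65, [482.0, 212.0, 53.0, 63.0]), (0.61, [424.0, 202.0, 21.0, 68.0])]
rail [(0.94, [281.0, 160.0, 88.0, 34.0])]
tray [(0.97, [182.0, 189.0, 77.0, 108.0])]
side {'camera_matrix': [[425.5206, 0.0, 324.0769], [0.0, 425.5206, 198.1014], [0.0, 0.0, 1.0]], 'rvec': [2.3192, -0.4981, 0.2291], 'tvec': [-0.446, 0.121, 1.0772]}
rotor_1 [(0.94, [389.0, 292.0, 78.0, 62.0]), (0.93, [422.0, 357.0, 62.0, 86.0]), (0.7, [342.0, 243.0, 80.0, 53.0]), (0.65, [303.0, 354.0, 64.0, 93.0]), (0.18, [350.0, 162.0, 63.0, 79.0])]
rail [(0.76, [350.0, 161.0, 65.0, 82.0])]
tray [(0.59, [280.0, 121.0, 98.0, 56.0])]
{'camera_matrix': array([[312.11824829,   0.        , 321.57974555],
       [  0.        , 312.11824829, 193.61652822],
       [  0.        ,   0.        ,   1.        ]]), 'tool_from_camera': array([[ 5.24100363e-04, -9.58327964e-01, -2.85669809e-01,
         8.36726271e-02],
       [ 9.99999826e-01,  5.79961756e-04, -1.10943809e-04,
        -3.40261744e-04],
       [ 2.71998118e-04, -2.85669701e-01,  9.58328100e-01,
        -1.62011659e-01],
       [ 0.00000000e+00,  0.00000000e+00,  0.00000000e+00,
         1.00000000e+00]])}
```

View pics/top0.png

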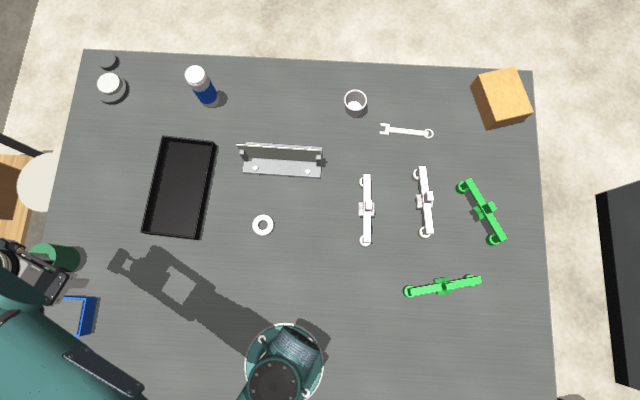

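View pics/side0.png

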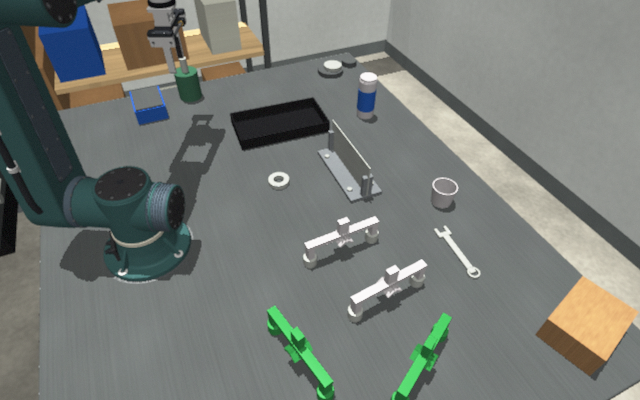

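The two white rotors are at about (367,210) and (425,201) in the top view. The rail is at (281,160) and the tray at (182,189). The two green ones are look-alikes.

```bash
cat > h.py <<'E'
import cv2,numpy as np
from scipy.spatial.transform import Rotation as Ro
from scipy.optimize import minimize
from bench import robot
def cam(c,obs=None):
    p=robot.camera_params(c);K=np.array(p['camera_matrix'])
    if c=='wrist':
        T=np.eye(4);T[:3,:3]=Ro.from_euler('xyz',obs['ee_rot']).as_matrix();T[:3,3]=obs['tool_pos']
        M=np.linalg.inv(T@np.array(p['tool_from_camera']));return K,M[:3,:3],M[:3,3]
    return K,cv2.Rodrigues(np.array(p['rvec']))[0],np.array(p['tvec']).ravel()
def ray(C,px,z):
    K,R,t=C;d=R.T@np.linalg.inv(K)@np.array([*px,1.]);o=-R.T@t
    return (o+d*(z-o[2])/d[2])[:2]
def proj(C,P):
    K,R,t=C;q=(np.asarray(P)@R.T+t)@K.T;return q[:,:2]/q[:,2:]
def box(x0,x1,y0,y1,z0,z1): return np.array([[x,y,z] for x in(x0,x1) for y in(y0,y1) for z in(z0,z1)])/1000
def cyl(x,r,z0,z1): return np.array([[x+r*np.cos(a),r*np.sin(a),z] for a in np.arange(0,6.28,.4) for z in(z0,z1)])/1000
ROTOR=[box(-98,98,-10,10,4,16),box(-13,13,-8,8,16,56),cyl(88,17,-58,-30),cyl(-88,17,-58,-30),box(-94,-82,-6,6,-30,4),box(82,94,-6,6,-30,4)]
def pose(v,P,z): 
    c,s=np.cos(v[2]),np.sin(v[2]);return P@np.array([[c,s,0],[-s,c,0],[0,0,1]])+[v[0],v[1],z]
def render(C,v,z,shape=(400,640),S=4,parts=ROTOR):
    m=np.zeros((shape[0]*S,shape[1]*S),np.uint8)
    for b in parts:
        h=cv2.convexHull(((proj(C,pose(v,b,z))+.5)*S).astype(np.int32));cv2.fillConvexPoly(m,h,255)
    return cv2.resize(m,shape[::-1],interpolation=cv2.INTER_AREA)/255.
def fit(views,v0,z=.058,parts=ROTOR):
    # views: (C, mask float)
    f=lambda v:sum(np.abs(render(C,v,z,parts=parts)-m).sum()/m.sum() for C,m in views)
    sim=np.array([v0]+[np.add(v0,d) for d in([.01,0,0],[0,.01,0],[0,0,.08])])
    r=minimize(f,v0,method='Nelder-Mead',options=dict(initial_simplex=sim,maxfev=110));return r.x,r.fun
E
cat > m.py <<'E'
from h import *
T,S=cam('top'),cam('side')
it=cv2.imread('pics/top0.png');is_=cv2.imread('pics/side0.png')
def mask(im,box):
    h=cv2.cvtColor(im,cv2.COLOR_BGR2HSV);m=((h[...,2]>140)&(h[...,1]<60)).astype(float)
    k=np.zeros_like(m);x,y,w,hh=box;k[y-hh//2:y+hh//2,x-w//2:x+w//2]=1;return m*k
for n,bt,bs,e in(('A',(367,209,30,86),(342,243,84,60),((367,174),(367,243))),('B',(425,201,26,80),(389,292,84,70),((422,167),(429,234)))):
    a,b=[ray(T,p,.074) for p in e];d=b-a
    v0=[*(a+b)/2,np.arctan2(d[1],d[0])]
    print(n,np.round(v0,4),np.linalg.norm(d))
    for vs in([(T,mask(it,bt))],[(S,mask(is_,bs))],[(T,mask(it,bt)),(S,mask(is_,bs))]):
        r=fit(vs,v0);print('  ',np.round(r[0],4),round(r[1],2))
print('edge',[ray(T,p,.115).round(4) for p in((238,145),(323,149))],[ray(S,p,.115).round(4) for p in((332,123),(371,180))])
print('base',[ray(T,p,.012).round(4) for p in((244,173),(321,178))])
print('tray',[ray(T,p,.04).round(4) for p in((163,136),(217,143),(200,239),(142,233))])
print('green',ray(T,(441,286),.074))
E
python3 m.py
```

```text
A [ 0.4385 -0.2095 -3.1119] 0.19875153895138445
   [ 0.4464 -0.2088 -3.1143] 0.73
   [ 0.4435 -0.2056 -3.1064] 0.84
   [ 0.4427 -0.2078 -3.1074] 1.59
B [ 0.4708 -0.3743 -3.0444] 0.19498982701177042
   [ 0.4785 -0.3902 -3.1356] 0.6
   [ 0.4764 -0.3734 -3.0401] 0.66
   [ 0.4756 -0.3752 -3.0371] 1.36
edge [array([0.5898, 0.1625]), array([ 0.5912, -0.0767])] [array([0.5835, 0.1502]), array([ 0.5683, -0.1158])]
base [array([0.5395, 0.1623]), array([ 0.5367, -0.0737])]
tray [array([0.6345, 0.4137]), array([0.6211, 0.2469]), array([0.328 , 0.2611]), array([0.336 , 0.4295])]
green [ 0.23436124 -0.41507876]
```

```bash
python3 -c "
import cv2
a=cv2.imread('pics/top0.png');b=cv2.imread('pics/side0.png')
x=cv2.resize(a[125:255,135:335],None,fx=4,fy=4,interpolation=2)[:,:800];cv2.imwrite('pics/c1.png',x)
"
```

```text
(no output)
```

View pics/c1.png

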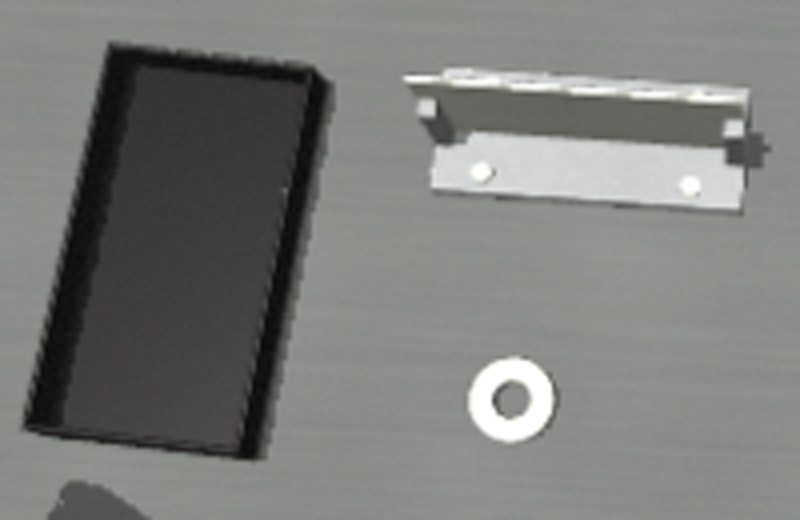

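Request:
{"api": "servo_tool", "payload": {
  "plan": [
    [-1,-0.6,0,0,0,-0.257,94],
    [-1,-0.6,0,0,0,-0.257,94],
    [-1,-0.6,0,0,0,-0.257,94],
    [-1,-0.6,0,0,0,-0.257,94]
  ]
}}

```text
time: 0.73
tool_pos: [0.2872, 0.4076, 0.2228]
ee_rot: [-3.14, 0.002, 3.141]
wrist_force: [-0.6, -0.1, -0.8]
width: 0.0943
finger_force: 0.0
```

Request:
{"api": "servo_tool", "payload": {
  "plan": [
    [-0.8,-1,0,0,0,0,94],
    [-0.8,-1,0,0,0,0,94],
    [-0.8,-1,0,0,0,0,94],
    [-0.8,-1,0,0,0,0,94]
  ]
}}

```text
time: 1.07
tool_pos: [0.368, 0.3066, 0.2226]
ee_rot: [-3.139, 0.003, 3.134]
wrist_force: [-0.2, 0.7, -0.0]
width: 0.094
finger_force: 0.0
```

Request:
{"api": "servo_tool", "payload": {
  "plan": [
    [-0.8,-1,0,0,0,0,94],
    [-0.8,-1,0,0,0,0,94],
    [-0.8,-1,0,0,0,0,94],
    [-0.8,-1,0,0,0,0,94]
  ]
}}

```text
time: 1.4
tool_pos: [0.4476, 0.2068, 0.2222]
ee_rot: [-3.139, 0.002, 3.134]
wrist_force: [-0.2, -0.2, -0.2]
width: 0.0943
finger_force: 0.0
```

Request:
{"api": "servo_tool", "payload": {
  "plan": [
    [0,-1,0,0,0,0,94],
    [0,-1,0,0,0,0,94],
    [0,-1,0,0,0,0,94]
  ]
}}

```text
time: 1.65
tool_pos: [0.4441, 0.1087, 0.2225]
ee_rot: [-3.14, -0.0, 3.139]
wrist_force: [0.4, 0.5, 0.8]
width: 0.0937
finger_force: 0.0
```

Request:
{"api": "servo_tool", "payload": {
  "plan": [
    [0,-1,0,0,0,0,94],
    [0,-1,0,0,0,0,94],
    [0,-1,0,0,0,0,94]
  ]
}}

```text
time: 1.9
tool_pos: [0.4441, 0.0085, 0.2226]
ee_rot: [-3.14, 0.0, 3.139]
wrist_force: [0.6, -0.5, 0.2]
width: 0.0943
finger_force: 0.0
```

Request:
{"api": "servo_tool", "payload": {
  "plan": [
    [0,-1,0,0,0,0,94],
    [0,-1,0,0,0,0,94],
    [0,-1,0,0,0,0,94]
  ]
}}

```text
time: 2.15
tool_pos: [0.4442, -0.0916, 0.2225]
ee_rot: [-3.14, 0.0, 3.139]
wrist_force: [0.8, 0.5, 0.2]
width: 0.0939
finger_force: 0.0
```

Request:
{"api": "servo_tool", "payload": {
  "plan": [
    [0,-1,0,0,0,0,94],
    [0,-1,0,0,0,0,94],
    [0,-1,0,0,0,0,94],
    [0,-1,0,0,0,0,94]
  ]
}}

```text
time: 2.48
tool_pos: [0.4444, -0.1911, 0.222]
ee_rot: [-3.141, -0.001, 3.137]
wrist_force: [0.1, 0.7, -0.3]
width: 0.0946
finger_force: 0.0
```

Run:
```python
from h import *
o=robot.get_obs(); im=robot.snapshot('wrist')[:,:,::-1].copy(); C=cam('wrist',o)
h=cv2.cvtColor(im,cv2.COLOR_BGR2HSV);m=((h[...,2]>140)&(h[...,1]<60)).astype(float)
cv2.imwrite('pics/m.png',m*255)
v=[.443,-.207,.034]
for b in ROTOR:
    cv2.polylines(im,[cv2.convexHull(proj(C,pose(v,b,.058)).astype(np.int32))],True,(0,0,255))
cv2.imwrite('pics/w1.png',im); print(o['tool_pos'],o['ee_rot'])
```

```text
[ 0.44438042 -0.19113062  0.22201812] [-3.14135425e+00 -6.03571304e-04  3.13705585e+00][ WARN:0@0.469] global loadsave.cpp:1063 imwrite_ Unsupported depth image for selected encoder is fallbacked to CV_8U.
```

View pics/w1.png

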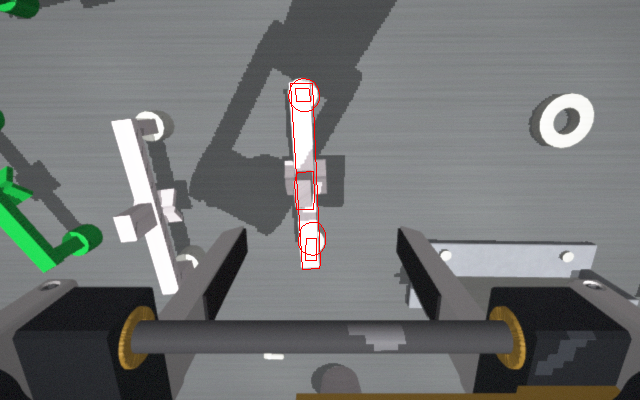

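Overlay of the estimate lies on rotor A (bar from (300,83) to (312,268)), so the estimate is good; rotor B is at left (145,205).

Request:
{"api": "servo_tool", "payload": {
  "plan": [
    [0.01,-0.16,0.6,0,0,-0.025,94],
    [0.01,-0.16,0.6,0,0,-0.025,94],
    [0.01,-0.16,0.6,0,0,-0.025,94]
  ]
}}

```text
time: 2.78
tool_pos: [0.4411, -0.2018, 0.1574]
ee_rot: [3.135, -0.008, -3.101]
wrist_force: [-0.4, -0.2, -0.5]
width: 0.0941
finger_force: 0.0
```

Request:
{"api": "servo_tool", "payload": {
  "plan": [
    [0,0,0.3,0,0,0,94],
    [0,0,0.66,0,0,0,60],
    [0,0,0.66,0,0,0,0],
    [0,0,0.66,0,0,0,0],
    [0,0,0.66,0,0,0,0],
    [0,0,0.66,0,0,0,0],
    [0,0,0.66,0,0,0,0],
    [0,0,0.66,0,0,0,0],
    [0,0,0.66,0,0,0,0],
    [0,0,0.66,0,0,0,0]
  ]
}}

```text
time: 3.62
tool_pos: [0.4437, -0.2049, 0.0971]
ee_rot: [-3.141, 0.001, -3.103]
wrist_force: [0.4, -0.0, -0.2]
width: 0.0375
finger_force: 0.0
```

Request:
{"api": "servo_tool", "payload": {
  "plan": [
    [0,0,0,0,0,0,0],
    [0,0,0,0,0,0,0],
    [0,0,0,0,0,0,0],
    [0,0,0,0,0,0,0],
    [0,0,0,0,0,0,0],
    [0,0,0,0,0,0,0]
  ]
}}

```text
time: 4.12
tool_pos: [0.4435, -0.2048, 0.0965]
ee_rot: [-3.141, 0.0, -3.103]
wrist_force: [-0.1, -1.1, 0.4]
width: 0.0156
finger_force: 30.0
```

Request:
{"api": "servo_tool", "payload": {
  "plan": [
    [0,0,-0.3,0,0,0,0],
    [0,0,-0.6,0,0,0,0],
    [0,0,-1,0,0,0,0],
    [0,0,-1,0,0,0,0]
  ]
}}

```text
time: 4.45
tool_pos: [0.4461, -0.2061, 0.2031]
ee_rot: [-3.136, 0.01, -3.102]
wrist_force: [2.4, -1.1, -5.4]
width: 0.0158
finger_force: 30.0
```

Request:
{"api": "servo_tool", "payload": {
  "plan": [
    [0,0.2,-0.2,0,0,0.024,0],
    [0,0.5,-0.45,0,0,0.024,0],
    [0,0.8,-0.45,0,0,0.024,0],
    [0,0.8,-0.45,0,0,0.024,0]
  ]
}}

```text
time: 4.78
tool_pos: [0.4399, -0.1197, 0.2406]
ee_rot: [3.136, -0.0, -3.135]
wrist_force: [0.0, -0.3, -7.4]
width: 0.0156
finger_force: 30.0
```

Request:
{"api": "servo_tool", "payload": {
  "plan": [
    [-0.24,0.27,0,0,0,0,0],
    [-0.48,0.54,0,0,0,0,0],
    [-0.73,0.8,0,0,0,0,0]
  ]
}}

```text
time: 5.03
tool_pos: [0.5124, -0.0433, 0.2381]
ee_rot: [3.14, -0.005, -3.141]
wrist_force: [0.3, -0.7, -6.6]
width: 0.016
finger_force: 30.0
```

Request:
{"api": "servo_tool", "payload": {
  "plan": [
    [-0.24,0.27,0,0,0,0,0],
    [-0.48,0.54,0,0,0,0,0],
    [-0.73,0.8,0,0,0,0,0]
  ]
}}

```text
time: 5.28
tool_pos: [0.5856, 0.0372, 0.2372]
ee_rot: [3.141, -0.007, -3.14]
wrist_force: [0.0, -0.4, -5.5]
width: 0.0156
finger_force: 30.0
```

Request:
{"api": "servo_tool", "payload": {
  "plan": [
    [0,0.3,0,0,0,0,0],
    [0,0.6,0,0,0,0,0],
    [0,0.75,0,0,0,0,0],
    [0,0.75,0,0,0,0,0],
    [0,0.75,0,0,0,0,0]
  ]
}}

```text
time: 5.7
tool_pos: [0.5848, 0.1111, 0.2375]
ee_rot: [-3.14, -0.006, -3.138]
wrist_force: [-0.3, -0.4, -6.5]
width: 0.0158
finger_force: 30.0
```

Run:
```python
from h import *
o=robot.get_obs(); im=robot.snapshot('wrist')[:,:,::-1].copy(); C=cam('wrist',o)
s=robot.snapshot('side')[:,:,::-1].copy()
RAIL=[box(-2,2,-120,120,12,115),box(-50,50,-120,120,0,12)]
v=[.589,.045,0]
for c,i in((C,im),(cam('side'),s)):
  for b in RAIL:
    cv2.polylines(i,[cv2.convexHull(proj(c,pose(v,b,0)).astype(np.int32))],True,(0,0,255))
cv2.imwrite('pics/w2.png',np.vstack([im[150:,:],s[60:300]])); print(o['tool_pos'],o['ee_rot'])
```

```text
[0.58478918 0.11105507 0.23754898] [-3.14039683 -0.00639052 -3.13805285]
```

View pics/w2.png

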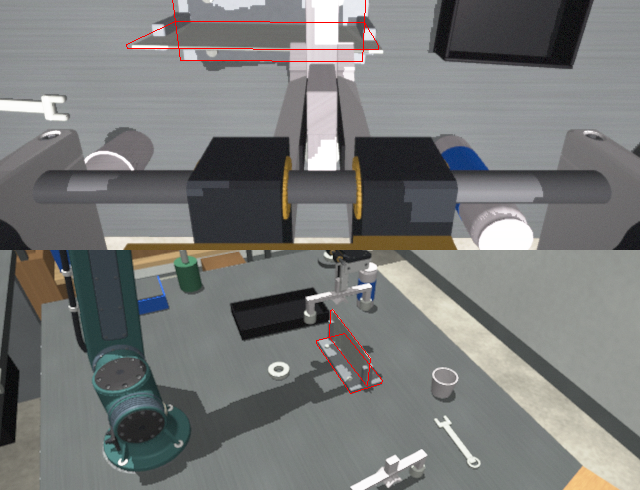

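Rail overlay fits in both views, and the held arm hangs straight over the +y part of the edge.

Request:
{"api": "servo_tool", "payload": {
  "plan": [
    [-0.05,0,0.25,0,0,0,0],
    [-0.05,0,0.5,0,0,0,0],
    [-0.05,0,0.7,0,0,0,0],
    [-0.05,0,0.79,0,0,0,0],
    [-0.05,0,0.79,0,0,0,0],
    [-0.05,0,0.79,0,0,0,0]
  ]
}}

```text
time: 6.3
tool_pos: [0.5909, 0.1095, 0.1627]
ee_rot: [-3.142, -0.001, -3.141]
wrist_force: [0.6, -0.1, -6.3]
width: 0.0162
finger_force: 30.0
```

Request:
{"api": "servo_tool", "payload": {
  "plan": [
    [0,0,0.02,0,0,0,0],
    [0,0,0.03,0,0,0,0],
    [0,0,0.04,0,0,0,0],
    [0,0,0.04,0,0,0,0]
  ]
}}

```text
time: 6.63
tool_pos: [0.591, 0.1105, 0.1587]
ee_rot: [3.141, 0.0, -3.14]
wrist_force: [-1.2, 0.6, -6.9]
width: 0.0158
finger_force: 30.0
```

Request:
{"api": "servo_tool", "payload": {
  "plan": [
    [0.01,0,0.02,0,0,0,0],
    [0.01,0,0.035,0,0,0,0],
    [0.01,0,0.035,0,0,0,0]
  ]
}}

```text
time: 6.88
tool_pos: [0.5918, 0.1106, 0.1572]
ee_rot: [3.141, 0.006, -3.14]
wrist_force: [3.5, 0.4, 1.0]
width: 0.0161
finger_force: 30.0
```

Request:
{"api": "servo_tool", "payload": {
  "plan": [
    [0,0,0.01,0,0,0,0],
    [0,0,0.01,0,0,0,0],
    [0,0,0.01,0,0,0,0]
  ]
}}

```text
time: 7.13
tool_pos: [0.5922, 0.1106, 0.1568]
ee_rot: [3.141, 0.007, -3.14]
wrist_force: [3.8, 0.2, 5.9]
width: 0.0157
finger_force: 30.0
```

Request:
{"api": "servo_tool", "payload": {
  "plan": [
    [0,0,0.01,0,0,0,0],
    [0,0,0.01,0,0,0,0],
    [0,0,0.01,0,0,0,0]
  ]
}}

```text
time: 7.38
tool_pos: [0.5926, 0.1106, 0.1565]
ee_rot: [3.141, 0.009, -3.14]
wrist_force: [4.3, 0.6, 6.3]
width: 0.0159
finger_force: 30.0
```

Request:
{"api": "servo_tool", "payload": {
  "plan": [
    [-0.02,0,0,0,0,0,0],
    [-0.04,0,0,0,0,0,0],
    [-0.04,0,0,0,0,0,0],
    [-0.04,0,0,0,0,0,0]
  ]
}}

```text
time: 7.72
tool_pos: [0.5952, 0.1106, 0.1545]
ee_rot: [3.141, 0.004, -3.14]
wrist_force: [2.7, 0.3, 6.7]
width: 0.0155
finger_force: 30.0
```

Request:
{"api": "servo_tool", "payload": {
  "plan": [
    [-0.01,0,0,0,0,0,0],
    [-0.015,0,0,0,0,0,0],
    [-0.015,0,0,0,0,0,0]
  ]
}}

```text
time: 7.97
tool_pos: [0.5954, 0.1106, 0.1544]
ee_rot: [3.141, 0.0, -3.14]
wrist_force: [0.2, 0.5, 7.0]
width: 0.0155
finger_force: 30.0
```

Request:
{"api": "servo_tool", "payload": {
  "plan": [
    [0,0,-0.015,0,0,0,0],
    [0,0,-0.015,0,0,0,0],
    [0,0,-0.015,0,0,0,0]
  ]
}}

```text
time: 8.22
tool_pos: [0.5954, 0.1106, 0.1545]
ee_rot: [3.141, -0.0, -3.14]
wrist_force: [2.3, 0.1, 3.2]
width: 0.0157
finger_force: 30.0
```

Request:
{"api": "servo_tool", "payload": {
  "plan": [
    [0,0,0,0,0,0,60],
    [0,0,0,0,0,0,60],
    [0,0,0,0,0,0,60],
    [0,0,0,0,0,0,60],
    [0,0,0,0,0,0,60],
    [0,0,0,0,0,0,60],
    [0,0,-0.3,0,0,0,60],
    [0,0,-0.6,0,0,0,60],
    [0,0,-0.9,0,0,0,60],
    [0,0,-0.9,0,0,0,60]
  ]
}}

```text
time: 9.05
tool_pos: [0.5979, 0.1107, 0.2526]
ee_rot: [3.14, 0.013, -3.14]
wrist_force: [0.1, -0.3, 0.8]
width: 0.0604
finger_force: 0.0
```

Run:
```python
from h import *
o=robot.get_obs(); im=robot.snapshot('wrist')[:,:,::-1]
s=robot.snapshot('side')[:,:,::-1]
a=cv2.resize(s[80:220,250:450],None,fx=2.8,fy=2.8)
b=np.zeros((250,560,3),np.uint8);t=cv2.resize(im,(400,250));b[:,:400]=t
cv2.imwrite('pics/w3.png',np.vstack([a[:340],b])); print(o['time'],o['tool_pos'],o['wrist_force'])
T=robot.snapshot('top');cv2.imwrite('pics/top1.png',T[:,:,::-1])
```

```text
9.05 [0.59793144 0.11066862 0.2525627 ] [ 0.07047056 -0.30028064  0.83646579]
```

View pics/w3.png

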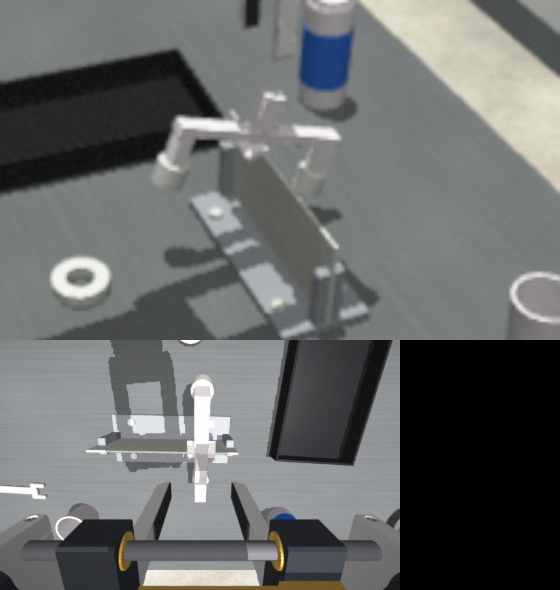

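A rests on the edge and is clearly tipped toward its far end. Going for rotor B.

Request:
{"api": "servo_tool", "payload": {
  "plan": [
    [0.3,-1,0,0,0,0,94],
    [0.3,-1,0,0,0,0,94],
    [0.3,-1,0,0,0,0,94]
  ]
}}

```text
time: 9.45
tool_pos: [0.5635, 0.0077, 0.2416]
ee_rot: [-3.14, -0.005, -3.142]
wrist_force: [1.0, 0.0, -0.4]
width: 0.0769
finger_force: 0.0
```

Request:
{"api": "servo_tool", "payload": {
  "plan": [
    [0.3,-1,0,0,0,0,94],
    [0.3,-1,0,0,0,0,94],
    [0.3,-1,0,0,0,0,94]
  ]
}}

```text
time: 9.7
tool_pos: [0.5334, -0.0929, 0.2418]
ee_rot: [-3.141, -0.005, 3.14]
wrist_force: [-0.0, 0.4, 0.5]
width: 0.0932
finger_force: 0.0
```

Request:
{"api": "servo_tool", "payload": {
  "plan": [
    [0.3,-1,0,0,0,0,94],
    [0.3,-1,0,0,0,0,94],
    [0.3,-1,0,0,0,0,94]
  ]
}}

```text
time: 9.95
tool_pos: [0.5034, -0.1928, 0.2416]
ee_rot: [3.141, -0.005, 3.14]
wrist_force: [-0.2, -0.5, -0.7]
width: 0.0937
finger_force: 0.0
```

Request:
{"api": "servo_tool", "payload": {
  "plan": [
    [0.3,-1,0,0,0,0,94],
    [0.3,-1,0,0,0,0,94],
    [0.3,-1,0,0,0,0,94]
  ]
}}

```text
time: 10.2
tool_pos: [0.4735, -0.2928, 0.2414]
ee_rot: [3.14, -0.005, 3.14]
wrist_force: [-0.4, -0.5, -1.0]
width: 0.0939
finger_force: 0.0
```

Request:
{"api": "servo_tool", "payload": {
  "plan": [
    [0,-0.86,0.3,0,0,-0.066,94],
    [0,-0.86,0.3,0,0,-0.066,94],
    [0,-0.86,0.3,0,0,-0.066,94],
    [0,-0.86,0.3,0,0,-0.066,94],
    [0,-0.86,0.3,0,0,-0.066,94],
    [0,-0.86,0.3,0,0,-0.066,94]
  ]
}}

```text
time: 10.7
tool_pos: [0.4764, -0.3743, 0.2142]
ee_rot: [3.14, -0.0, -3.035]
wrist_force: [0.3, 0.6, 1.3]
width: 0.0939
finger_force: 0.0
```

Run:
```python
from h import *
o=robot.get_obs(); im=robot.snapshot('wrist')[:,:,::-1].copy(); C=cam('wrist',o)
v=[.4756,-.3752,.104]
for b in ROTOR:
    cv2.polylines(im,[cv2.convexHull(proj(C,pose(v,b,.058)).astype(np.int32))],True,(0,0,255))
cv2.imwrite('pics/w4.png',im); print(o['time'],o['tool_pos'],o['ee_rot'])
```

```text
10.7 [ 0.47635224 -0.37432782  0.21421567] [ 3.14027669e+00 -2.32944630e-04 -3.03531896e+00]
```

View pics/w4.png

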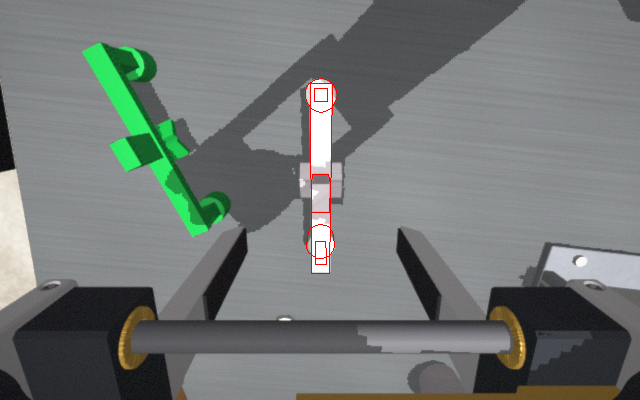

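Overlay is on rotor B exactly (bar (320,85)–(320,272)); the green one is about 90 mm off.

Request:
{"api": "servo_tool", "payload": {
  "plan": [
    [0,0,0.4,0,0,0,55],
    [0,0,0.6,0,0,0,55],
    [0,0,0.6,0,0,0,50],
    [0,0,0.6,0,0,0,45]
  ]
}}

```text
time: 11.08
tool_pos: [0.4762, -0.374, 0.1542]
ee_rot: [3.14, -0.001, -3.035]
wrist_force: [0.8, -0.6, 0.9]
width: 0.0706
finger_force: 0.0
```

Request:
{"api": "servo_tool", "payload": {
  "plan": [
    [0,0,0.3,0,0,0,40],
    [0,0,0.57,0,0,0,40],
    [0,0,0.57,0,0,0,30],
    [0,0,0.57,0,0,0,0],
    [0,0,0.57,0,0,0,0],
    [0,0,0.57,0,0,0,0],
    [0,0,0.57,0,0,0,0],
    [0,0,0.57,0,0,0,0],
    [0,0,0.57,0,0,0,0],
    [0,0,0.57,0,0,0,0],
    [0,0,0.57,0,0,0,0]
  ]
}}

```text
time: 12.0
tool_pos: [0.4768, -0.3756, 0.0991]
ee_rot: [-3.141, 0.002, -3.036]
wrist_force: [-0.8, 2.3, 4.9]
width: 0.0159
finger_force: 30.0
```

Request:
{"api": "servo_tool", "payload": {
  "plan": [
    [0,0,-0.3,0,0,0,0],
    [0,0,-0.6,0,0,0,0],
    [0,0,-1,0,0,0,0],
    [0,0,-1,0,0,0,0]
  ]
}}

```text
time: 12.33
tool_pos: [0.4784, -0.3781, 0.2048]
ee_rot: [-3.132, 0.008, -3.037]
wrist_force: [1.0, -2.8, -3.6]
width: 0.0158
finger_force: 30.0
```

Request:
{"api": "servo_tool", "payload": {
  "plan": [
    [0,0,-0.3,0,0,0.066,0],
    [0,0,-0.46,0,0,0.066,0],
    [0,0,-0.46,0,0,0.066,0],
    [0,0,-0.46,0,0,0.066,0]
  ]
}}

```text
time: 12.67
tool_pos: [0.476, -0.3757, 0.2414]
ee_rot: [3.141, -0.001, -3.14]
wrist_force: [0.2, -0.7, -7.7]
width: 0.0159
finger_force: 30.0
```

Request:
{"api": "servo_tool", "payload": {
  "plan": [
    [-0.13,0.3,0,0,0,0,0],
    [-0.26,0.6,0,0,0,0,0],
    [-0.4,0.9,0,0,0,0,0]
  ]
}}

```text
time: 12.92
tool_pos: [0.5149, -0.2844, 0.2386]
ee_rot: [3.137, -0.006, 3.141]
wrist_force: [0.8, -1.1, -6.6]
width: 0.0157
finger_force: 30.0
```

Request:
{"api": "servo_tool", "payload": {
  "plan": [
    [-0.13,0.3,0,0,0,0,0],
    [-0.26,0.6,0,0,0,0,0],
    [-0.4,0.9,0,0,0,0,0]
  ]
}}

```text
time: 13.17
tool_pos: [0.555, -0.1937, 0.2389]
ee_rot: [3.139, -0.006, -3.14]
wrist_force: [0.5, -0.1, -6.6]
width: 0.0158
finger_force: 30.0
```

Request:
{"api": "servo_tool", "payload": {
  "plan": [
    [-0.13,0.3,0,0,0,0,0],
    [-0.26,0.6,0,0,0,0,0],
    [-0.39,0.9,0,0,0,0,0]
  ]
}}

```text
time: 13.42
tool_pos: [0.5939, -0.1037, 0.2388]
ee_rot: [3.14, -0.007, -3.14]
wrist_force: [0.7, -0.2, -7.4]
width: 0.016
finger_force: 30.0
```

Request:
{"api": "servo_tool", "payload": {
  "plan": [
    [0,0.3,0,0,0,0,0],
    [0,0.6,0,0,0,0,0],
    [0,0.85,0,0,0,0,0],
    [0,0.85,0,0,0,0,0],
    [0,0.85,0,0,0,0,0]
  ]
}}

```text
time: 13.83
tool_pos: [0.5934, -0.0191, 0.2394]
ee_rot: [3.141, -0.006, -3.137]
wrist_force: [0.0, -0.3, -7.5]
width: 0.0159
finger_force: 30.0
```

Run:
```python
from bench import robot
import cv2
o=robot.get_obs();print(o['time'],o['tool_pos'],o['ee_rot'],o['wrist_force'])
a=robot.snapshot('wrist')[:,:,::-1];s=robot.snapshot('side')[:,:,::-1]
cv2.imwrite('pics/w5.png',cv2.vconcat([a[:200],cv2.resize(s[80:220,250:450],(640,400))[:,:]]))
```

```text
13.8333 [ 0.59342704 -0.01905357  0.23940374] [ 3.14135855 -0.00619983 -3.13711568] [ 0.03487078 -0.28375159 -7.47681903]
```

View pics/w5.png

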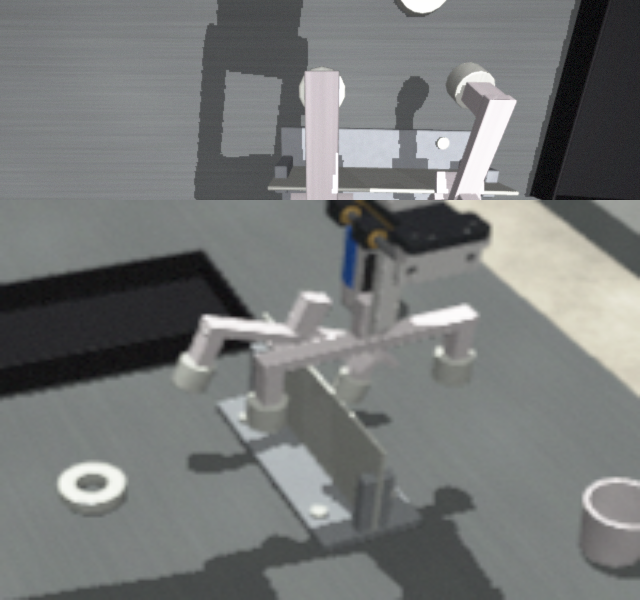

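Request:
{"api": "servo_tool", "payload": {
  "plan": [
    [-0.015,0,0.25,0,0,0,0],
    [-0.015,0,0.5,0,0,0,0],
    [-0.015,0,0.7,0,0,0,0],
    [-0.015,0,0.77,0,0,0,0],
    [-0.015,0,0.77,0,0,0,0],
    [-0.015,0,0.77,0,0,0,0]
  ]
}}

```text
time: 14.43
tool_pos: [0.5961, -0.0215, 0.1663]
ee_rot: [-3.142, -0.001, -3.141]
wrist_force: [0.6, -0.8, -6.3]
width: 0.0155
finger_force: 30.0
```

Request:
{"api": "servo_tool", "payload": {
  "plan": [
    [0,0,0.02,0,0,0,0],
    [0,0,0.03,0,0,0,0],
    [0,0,0.03,0,0,0,0],
    [0,0,0.03,0,0,0,0]
  ]
}}

```text
time: 14.77
tool_pos: [0.5966, -0.0206, 0.1646]
ee_rot: [-3.141, 0.002, -3.14]
wrist_force: [0.2, -0.1, -6.3]
width: 0.0158
finger_force: 30.0
```

Request:
{"api": "servo_tool", "payload": {
  "plan": [
    [0,0,0.02,0,0,0,0],
    [0,0,0.04,0,0,0,0],
    [0,0,0.04,0,0,0,0],
    [0,0,0.04,0,0,0,0]
  ]
}}

```text
time: 15.1
tool_pos: [0.596, -0.0205, 0.16]
ee_rot: [-3.141, 0.0, -3.14]
wrist_force: [-1.2, -0.2, -3.5]
width: 0.0158
finger_force: 30.0
```

Request:
{"api": "servo_tool", "payload": {
  "plan": [
    [0,0,0.01,0,0,0,0],
    [0,0,0.02,0,0,0,0],
    [0,0,0.02,0,0,0,0]
  ]
}}

```text
time: 15.35
tool_pos: [0.5962, -0.0205, 0.1599]
ee_rot: [-3.141, 0.002, -3.14]
wrist_force: [-4.9, 0.7, 4.7]
width: 0.0157
finger_force: 30.0
```

Request:
{"api": "servo_tool", "payload": {
  "plan": [
    [0.01,0,0,0,0,0,0],
    [0.025,0,0,0,0,0,0],
    [0.025,0,0,0,0,0,0],
    [0.025,0,0,0,0,0,0]
  ]
}}

```text
time: 15.68
tool_pos: [0.5936, -0.0207, 0.1579]
ee_rot: [-3.141, 0.0, -3.14]
wrist_force: [-2.4, 0.1, 2.6]
width: 0.016
finger_force: 30.0
```

Request:
{"api": "servo_tool", "payload": {
  "plan": [
    [0.01,0,0.01,0,0,0,0],
    [0.015,0,0.01,0,0,0,0],
    [0.015,0,0.01,0,0,0,0]
  ]
}}

```text
time: 15.93
tool_pos: [0.5924, -0.0207, 0.1569]
ee_rot: [-3.141, 0.001, -3.14]
wrist_force: [-2.0, -0.3, 4.1]
width: 0.0157
finger_force: 30.0
```

Request:
{"api": "servo_tool", "payload": {
  "plan": [
    [0.012,0,0,0,0,0,0],
    [0.012,0,0,0,0,0,0],
    [0.012,0,0,0,0,0,0]
  ]
}}

```text
time: 16.18
tool_pos: [0.5921, -0.0207, 0.157]
ee_rot: [-3.141, 0.003, -3.14]
wrist_force: [1.4, 0.1, 2.6]
width: 0.0161
finger_force: 30.0
```

Seated. Release, rise and wait a little.

Request:
{"api": "servo_tool", "payload": {
  "plan": [
    [0,0,-0.005,0,0,0,0],
    [0,0,-0.01,0,0,0,40],
    [0,0,-0.01,0,0,0,50],
    [0,0,-0.01,0,0,0,50],
    [0,0,-0.01,0,0,0,50],
    [0,0,-0.01,0,0,0,50],
    [0,0,-0.01,0,0,0,50],
    [0,0,-0.3,0,0,0,50],
    [0,0,-0.6,0,0,0,50],
    [0,0,-1,0,0,0,50],
    [0,0,-1,0,0,0,50]
  ]
}}

```text
time: 17.1
tool_pos: [0.5937, -0.0209, 0.266]
ee_rot: [-3.14, 0.015, -3.14]
wrist_force: [0.3, -0.1, 2.3]
width: 0.0504
finger_force: 0.0
```

Request:
{"api": "servo_tool", "payload": {
  "plan": [
    [1,0,-0.5,0,0,0,50],
    [1,0,-0.5,0,0,0,50],
    [1,0,-0.5,0,0,0,50],
    [1,0,-0.5,0,0,0,50],
    [1,0,-0.5,0,0,0,50],
    [1,0,-0.5,0,0,0,50],
    [1,0,-0.5,0,0,0,50],
    [1,0,-0.5,0,0,0,50],
    [1,0,-0.5,0,0,0,50],
    [1,0,-0.5,0,0,0,50]
  ]
}}

```text
time: 17.93
tool_pos: [0.4913, -0.0207, 0.3054]
ee_rot: [3.141, -0.002, -3.14]
wrist_force: [0.3, -0.1, -0.3]
width: 0.05
finger_force: 0.0
```

Run:
```python
from h import *
o=robot.get_obs();print(o['time'],o['tool_pos'],o['ee_rot'],o['wrist_force'])
C=cam('wrist',o);a=robot.snapshot('wrist')[:,:,::-1].copy();s=robot.snapshot('side')[:,:,::-1].copy()
np.savez('c.npz',K=C[0],R=C[1],t=C[2]);cv2.imwrite('pics/w6raw.png',a)
cv2.imwrite('pics/w6.png',cv2.vconcat([cv2.resize(s[95:195,260:440],(720,400)),cv2.resize(a,(720,450))[180:380]]))
```

```text
17.9333 [ 0.49126208 -0.02068366  0.30543339] [ 3.14115123e+00 -1.89704369e-03 -3.14004110e+00] [ 0.25928244 -0.07897118 -0.25334576]
```

View pics/w6.png

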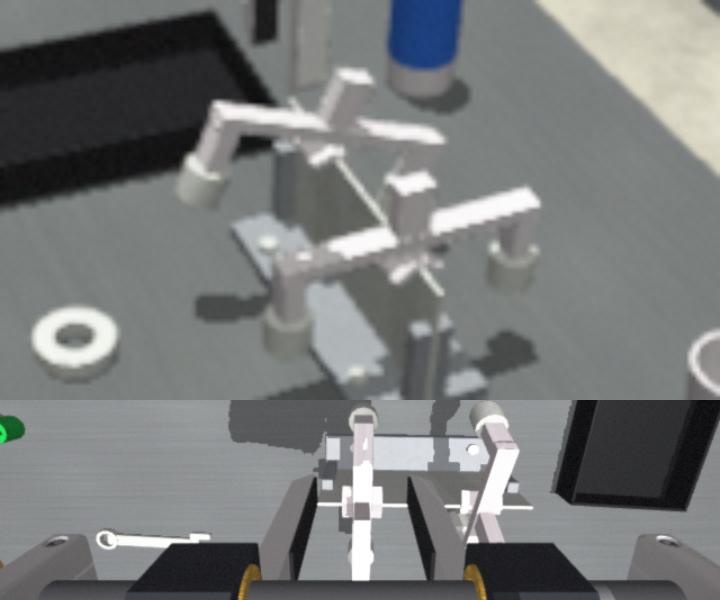

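B (nearer, 410,230) is level; A (330,125) is tipped at its far end. Measure A's tilt from the side view.

Run:
```python
from h import *
from scipy.optimize import least_squares
S=cam('side')
def pts(x,y,th,ya,z=.115):
    R=Ro.from_euler('ZY',[ya,th]).as_matrix()
    return proj(S,np.array([[-.098,0,.016],[.098,0,.016],[0,0,.056]])@R.T+[x,y,z])
for n,px in(('A',[(217,105),(441,137),(353,74)]),('B',[(281,258),(536,196),(413,181)])):
    o=np.array(px)/4+[260,95]
    r=least_squares(lambda v:np.r_[(pts(*v)-o).ravel(),(v[0]-.5935)/.004,(v[3])/.05],[.594,.11 if n=='A' else -.02,.1,0])
    print(n,r.x.round(4),np.degrees(r.x[2]).round(1),r.fun.round(1))
```

```text
A [ 0.593   0.1081  0.388  -0.0307] 22.2 [ 0.   0.2 -0.4 -0.2  0.4  0.  -0.1 -0.6]
B [ 0.5922 -0.0223  0.0281 -0.0142] 1.6 [-0.6  0.4 -0.2 -0.1  1.  -0.5 -0.3 -0.3]
```

Request:
{"api": "servo_tool", "payload": {
  "plan": [
    [-0.4,0.4,0,0,0.07,0,50],
    [-1,0.65,0,0,0.15,0,50],
    [-1,0.65,0,0,0.2355,0,50],
    [-1,0.65,0,0,0.2355,0,50],
    [-1,0.65,0,0,0.2355,0,50]
  ]
}}

```text
time: 18.45
tool_pos: [0.5943, 0.0456, 0.2967]
ee_rot: [3.141, -0.385, -3.138]
wrist_force: [1.0, 0.1, -0.9]
width: 0.0503
finger_force: 0.0
```

Request:
{"api": "servo_tool", "payload": {
  "plan": [
    [0,0.65,0,0,0,0,50],
    [0,0.65,0,0,0,0,50],
    [0,0.65,0,0,0,0,50],
    [0,0.65,0,0,0,0,50],
    [0,0.65,0,0,0,0,50]
  ]
}}

```text
time: 18.87
tool_pos: [0.5901, 0.1086, 0.3084]
ee_rot: [-3.141, -0.367, -3.141]
wrist_force: [-0.4, -0.2, -0.5]
width: 0.0501
finger_force: 0.0
```

```bash
cat > to.py <<'E'
import sys
from h import *
o=robot.get_obs();R=Ro.from_euler('xyz',o['ee_rot']).as_matrix()
print(o['tool_pos'].round(4),np.round(o['ee_rot'],3),'z axis',R[:,2].round(3),'shift(x0.1m)',(R.T@(np.array(eval(sys.argv[1]))-o['tool_pos'])/.1).round(3))
E
python3 to.py "[.6374,.1095,.2268]"
```

```text
[0.5901 0.1086 0.3084] [-3.141 -0.367 -3.141] z axis [-0.358 -0.001 -0.934] shift(x0.1m) [-0.734  0.009  0.592]
```

Request:
{"api": "servo_tool", "payload": {
  "plan": [
    [-0.35,0.01,0,0,0,0,50],
    [-0.73,0.01,0.1,0,0,0,50],
    [-0.73,0.01,0.4,0,0,0,50],
    [-0.73,0.01,0.59,0,0,0,50],
    [-0.73,0.01,0.59,0,0,0,50],
    [-0.73,0.01,0.59,0,0,0,50]
  ]
}}

```text
time: 19.37
tool_pos: [0.6367, 0.109, 0.225]
ee_rot: [-3.141, -0.372, 3.141]
wrist_force: [-0.1, -0.3, 0.9]
width: 0.0498
finger_force: 0.0
```

```bash
python3 to.py "[.6085,.1095,.1523]"
python3 - <<'E'
from h import *
o=robot.get_obs();C=cam('wrist',o);a=robot.snapshot('wrist')[:,:,::-1].copy()
R=Ro.from_euler('y',.37).as_matrix()
for b in ROTOR[:2]: cv2.polylines(a,[cv2.convexHull(proj(C,b@R.T+[.594,.1095,.115]).astype(np.int32))],True,(0,0,255))
cv2.imwrite('pics/w7.png',a)
E
```

```text
[0.6367 0.109  0.225 ] [-3.141 -0.372  3.141] z axis [-0.364 -0.    -0.932] shift(x0.1m) [-0.002  0.005  0.78 ]
```

View pics/w7.png

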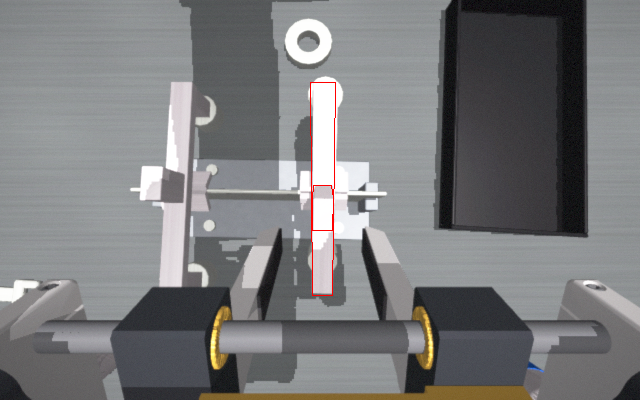

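Overlay matches A in its tipped pose (block at (322,205)), jaws straddle it. Descend and grip.

Request:
{"api": "servo_tool", "payload": {
  "plan": [
    [0,0.005,0.3,0,0,0,50],
    [0,0.005,0.6,0,0,0,50],
    [0,0.005,0.77,0,0,0,50],
    [0,0.005,0.77,0,0,0,40],
    [0,0.005,0.77,0,0,0,30],
    [0,0.005,0.77,0,0,0,0],
    [0,0.005,0.77,0,0,0,0],
    [0,0.005,0.77,0,0,0,0],
    [0,0.005,0.77,0,0,0,0],
    [0,0.005,0.77,0,0,0,0],
    [0,0.005,0.77,0,0,0,0]
  ]
}}

```text
time: 20.33
tool_pos: [0.6108, 0.1108, 0.1551]
ee_rot: [-3.141, -0.366, -3.141]
wrist_force: [2.0, -0.6, 5.4]
width: 0.0157
finger_force: 30.0
```

```bash
python3 to.py "[.594,.1095,.115]"
```

```text
[0.6108 0.1108 0.1551] [-3.141 -0.366 -3.141] z axis [-0.358 -0.    -0.934] shift(x0.1m) [ 0.013 -0.013  0.435]
```

Request:
{"api": "servo_tool", "payload": {
  "plan": [
    [0,0,-0.25,0,0,0,0],
    [0,0,-0.5,0,0,0,0],
    [0,0,-0.75,0,0,0,0],
    [0,0,-1,0,0,0,0],
    [0,0,-1,0,0,0,0]
  ]
}}

```text
time: 20.75
tool_pos: [0.6483, 0.1111, 0.249]
ee_rot: [3.141, -0.362, -3.14]
wrist_force: [0.5, -0.2, -5.0]
width: 0.0159
finger_force: 30.0
```

Request:
{"api": "servo_tool", "payload": {
  "plan": [
    [0.2,0,0,0,-0.06,0,0],
    [0.4,0,0,0,-0.13,0,0],
    [0.6,0,0,0,-0.19,0,0],
    [0.8,0,0,0,-0.233,0,0],
    [0.8,0,0,0,-0.233,0,0],
    [0.8,0,0,0,-0.233,0,0]
  ]
}}

```text
time: 21.25
tool_pos: [0.5678, 0.1112, 0.2735]
ee_rot: [-3.141, -0.008, -3.139]
wrist_force: [0.7, -0.8, -5.7]
width: 0.0158
finger_force: 30.0
```

Request:
{"api": "servo_tool", "payload": {
  "plan": [
    [0.3,0.27,0,0,0,0.033,0],
    [0.6,0.54,0,0,0,0.033,0],
    [0.9,0.8,0,0,0,0.033,0]
  ]
}}

```text
time: 21.5
tool_pos: [0.4801, 0.1912, 0.2724]
ee_rot: [-3.14, -0.01, 3.089]
wrist_force: [0.1, 1.6, -6.0]
width: 0.016
finger_force: 30.0
```

Request:
{"api": "servo_tool", "payload": {
  "plan": [
    [0,0.3,0,0,0,0,0],
    [0,0.6,0,0,0,0,0],
    [0,0.8,0,0,0,0,0]
  ]
}}

```text
time: 21.75
tool_pos: [0.4844, 0.2733, 0.2728]
ee_rot: [-3.141, -0.008, 3.093]
wrist_force: [-1.3, -0.6, -6.9]
width: 0.0159
finger_force: 30.0
```

Request:
{"api": "servo_tool", "payload": {
  "plan": [
    [0,0.3,0,0,0,0,0],
    [0,0.6,0,0,0,0,0],
    [0,0.67,0,0,0,0,0],
    [0,0.67,0,0,0,0,0],
    [0,0.67,0,0,0,0,0]
  ]
}}

```text
time: 22.17
tool_pos: [0.4885, 0.3373, 0.273]
ee_rot: [-3.138, -0.008, 3.092]
wrist_force: [-0.1, -0.4, -7.2]
width: 0.0158
finger_force: 30.0
```

```bash
python3 to.py "[.48,.338,.115]"
python3 - <<'E'
from h import *
T=cam('top');im=robot.snapshot('top')[:,:,::-1];cv2.imwrite('pics/top2.png',im)
print([(round(d['conf'],2),np.round(d['extent']).tolist()) for d in robot.find_in('rotor_1','top')])
print('B block expected',proj(T,[[.593,-.0205,.171]]),'ends',proj(T,[[.495,-.0205,.131],[.691,-.0205,.131]]))
E
```

```text
[0.4885 0.3373 0.273 ] [-3.138 -0.008  3.092] z axis [-0.008 -0.003 -1.   ] shift(x0.1m) [0.073 0.008 1.58 ]
[(0.88, [159.0, 169.0, 42.0, 74.0]), (0.84, [441.0, 286.0, 79.0, 22.0]), (0.74, [304.0, 152.0, 18.0, 75.0]), (0.68, [480.0, 212.0, 52.0, 67.0])]
B block expected [[301.92012798 139.64673385]] ends [[300.29105273 179.3010783 ]
 [305.07213079 112.54867296]]
```

Request:
{"api": "servo_tool", "payload": {
  "plan": [
    [0.07,0,0.3,0,0,0,0],
    [0.07,0,0.6,0,0,0,0],
    [0.07,0,0.9,0,0,0,0],
    [0.07,0,0.9,0,0,0,0]
  ]
}}

```text
time: 22.6
tool_pos: [0.4772, 0.3342, 0.1772]
ee_rot: [-3.132, -0.018, 3.089]
wrist_force: [-4.0, -1.3, -9.4]
width: 0.016
finger_force: 30.0
```

Request:
{"api": "servo_tool", "payload": {
  "plan": [
    [0,0,0.3,0,0.005,0,0],
    [0,0,0.5,0,0.005,0,0],
    [0,0,0.65,0,0.005,0,0],
    [0,0,0.65,0,0.005,0,0],
    [0,0,0.65,0,0.005,0,0]
  ]
}}

```text
time: 23.02
tool_pos: [0.4813, 0.3372, 0.1216]
ee_rot: [-3.141, -0.012, 3.09]
wrist_force: [-1.0, 0.5, -7.0]
width: 0.0157
finger_force: 30.0
```

Request:
{"api": "servo_tool", "payload": {
  "plan": [
    [0,0,0.03,0,0,0,0],
    [0,0,0.06,0,0,0,0],
    [0,0,0.06,0,0,0,0]
  ]
}}

```text
time: 23.27
tool_pos: [0.4814, 0.3382, 0.1161]
ee_rot: [3.141, -0.01, 3.091]
wrist_force: [0.1, -0.6, -7.1]
width: 0.0158
finger_force: 30.0
```

Request:
{"api": "servo_tool", "payload": {
  "plan": [
    [0,0,0.04,0,0,0,0],
    [0,0,0.07,0,0,0,0],
    [0,0,0.07,0,0,0,0],
    [0,0,0.07,0,0,0,0]
  ]
}}

```text
time: 23.6
tool_pos: [0.4808, 0.3382, 0.1081]
ee_rot: [3.141, -0.011, 3.091]
wrist_force: [-0.9, 0.4, -4.7]
width: 0.0159
finger_force: 30.0
```

Request:
{"api": "servo_tool", "payload": {
  "plan": [
    [0,0,0.01,0,0,0,0],
    [0,0,0.02,0,0,0,0],
    [0,0,0.02,0,0,0,0]
  ]
}}

```text
time: 23.85
tool_pos: [0.4808, 0.3384, 0.1073]
ee_rot: [3.141, -0.011, 3.092]
wrist_force: [-4.6, 0.3, 3.5]
width: 0.0157
finger_force: 30.0
```

Touching down; release, retreat upward.

Request:
{"api": "servo_tool", "payload": {
  "plan": [
    [0,0,0,0,0,0,50],
    [0,0,0,0,0,0,60],
    [0,0,0,0,0,0,60],
    [0,0,0,0,0,0,60],
    [0,0,0,0,0,0,60],
    [0,0,0,0,0,0,60],
    [0,0,0,0,0,0,60],
    [0,0,-0.3,0,0,0,60],
    [0,0,-0.6,0,0,0,60],
    [0,0,-1,0,0,0,60],
    [0,0,-1,0,0,0,60]
  ]
}}

```text
time: 24.77
tool_pos: [0.4851, 0.3397, 0.2154]
ee_rot: [3.133, 0.001, 3.091]
wrist_force: [1.2, 0.0, 1.0]
width: 0.0599
finger_force: 0.0
```

Request:
{"api": "servo_tool", "payload": {
  "plan": [
    [1,0,-1,0,0,0,60],
    [1,0,-1,0,0,0,60],
    [1,0,-1,0,0,0,60],
    [1,0,-1,0,0,0,60],
    [1,0,-1,0,0,0,60],
    [1,0,-1,0,0,0,60],
    [1,0,-1,0,0,0,60]
  ]
}}

```text
time: 25.35
tool_pos: [0.3838, 0.3425, 0.3045]
ee_rot: [-3.139, -0.014, 3.091]
wrist_force: [0.7, 0.2, -0.3]
width: 0.06
finger_force: 0.0
```

Run:
```python
from h import *
o=robot.get_obs();print(o['time'],o['tool_pos'],o['wrist_force'])
for c in('top','side'):
    im=robot.snapshot(c)[:,:,::-1];C=cam(c);cv2.imwrite(f'pics/{c}3.png',im)
    print(c,[(round(d['conf'],2),np.round(d['extent']).tolist()) for d in robot.find_in('rotor_1',c)])
    h=cv2.cvtColor(im,cv2.COLOR_BGR2HSV);m=((h[...,2]>120)&(h[...,1]<60)).astype(float)
    for n,v,z in(('A tray',[.48,.338,-.05],.063),('B rail',[.593,-.0205,0],.115)):
        r=render(C,v,z);ys,xs=np.where(r>.5);print(n,'expect',[(xs.min()+xs.max())//2,(ys.min()+ys.max())//2,np.ptp(xs),np.ptp(ys)],'bright in model',(m*r).sum()/r.sum())
```

```text
25.35 [0.3837549  0.34250186 0.30449474] [ 0.71198264  0.20953806 -0.26421012]
top [(0.96, [305.0, 153.0, 20.0, 73.0]), (0.67, [479.0, 210.0, 53.0, 66.0]), (0.63, [182.0, 186.0, 29.0, 72.0]), (0.63, [443.0, 284.0, 79.0, 25.0])]
A tray expect [np.int64(181), np.int64(186), np.int64(30), np.int64(73)] bright in model 0.710259513129594
B rail expect [np.int64(303), np.int64(151), np.int64(15), np.int64(76)] bright in model 0.9177284627128188
side [(0.92, [280.0, 118.0, 64.0, 41.0]), (0.85, [360.0, 161.0, 66.0, 45.0]), (0.7, [300.0, 353.0, 66.0, 94.0])]
A tray expect [np.int64(278), np.int64(115), np.int64(61), np.int64(39)] bright in model 0.7070256319325413
B rail expect [np.int64(360), np.int64(160), np.int64(69), np.int64(47)] bright in model 0.7837519296888273
```

Both arms lie where the model puts them: A upright in the tray and B level on the rail.

```bash
python3 -c "
from bench import robot
print(robot.close_job())"
```

```text
the job is handed in; nothing more can be done
None
```

The job is handed in at about 25 s: both arms rested freely on the rail, the tipping one (about 22° down at its far end) now stands in the black tray, and the level one is still balanced on the edge, as the final top and side camera checks showed.

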